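Stow the tape measure and draw out the carrier handle

ROBOT

A 6-joint arm with a two-finger parallel gripper is mounted at the origin on a cart in front of the work surface, level with it; the furniture and walls round the work are solid. World frame = base frame: x ahead of the robot, y to its left, z up, the work surface at z = 0. Lengths are in m, angles in rad, forces in N, time in s.
With the tool pointing down it reaches from about 0.275 to 1 m from the base axis. Payload 8.4 kg.
Tool frame: the origin (TCP) lies on the centre line of the jaws, within the pads' length; the fingertips stand 17 mm ahead of it and the grasp point (between the pads) lies 2 mm behind it (bot.tcp_to_tips is the y of the fingertips in the tool frame, in m); y points along the fingers, z is the direction in which the jaws open and shut, and the axes are right-handed (so a half turn about y gives the same grasp; the last joint's range is limited). The gripper opens to 85 mm and grips with 20 to 120 N. Pads are 22 mm wide; open, the fingers measure 114 mm over their backs; the gripper's body (76 mm by 85 mm) begins 54 mm behind the grasp point. The pads swing forward as they close: fully open they stand 13 mm farther back than shut.
Start: joints at [-1.346, 0.353, 1.633, -0, 1.155, -0.002], TCP at [0.141, -0.609, 0.248] pointing down, gripper open.
Joint ranges: [-2.63, 2.63], [-0.92, 2.1], [0.06, 2.66], [-1.3, 4.44], [0, 2.69], [-3.02, 3.02]. Speed limits (rad/s): [2.22, 2.22, 2.79, 3.14, 3.14, 3.14].

INTERFACE

Orientations are given as a unit quaternion [x, y, z, w].
In Python, from workcell import bot, hand, kinematics, get_obs, vision, hand_in gives the robot as it stands. The module is installed in compiled form; this text tells all that it offers. Calls block until the motion is done:
- bot.reach(position, orientation): joint-space move of the TCP to a pose.
- bot.servo_line(position, ori=None, velocity=0.15): straight line of the TCP; ori=None keeps the orientation; velocity is the mean speed in m/s.
- bot.goto_joints(angles): joint-space move.
- hand.move_gripper(opening, strength=None): finger opening in m; strength is the grip in N (None keeps the last); returns when the fingers have stopped.
- bot.dwell(seconds).
- kinematics.solve_ik(position, orientation): joint angles nearest the present ones, or None.
- get_obs(): the state.
- vision.read_camera(name): name is "side" or "top" or "wrist"; returns a dict with "frame" (480x640x3 uint8, red, green, blue), "intrinsics" (3x3 intrinsics, pixels), "dist" ([k1, k2, p1, p2, k3] as OpenCV has them; the pictures are not rectified), "view" (4x4, takes a point from world to camera coordinates). Camera axes: x right, y down, z forward; pixel columns grow to the right and rows downward; lengths in m; the calibration is good to about 2 mm. A picture is of the moment at which its call begins. There is no depth.
A pose or a line that the arm cannot do raises bot.IKError and nothing moves.
- hand_in(): hands the job in, once; it reports no verdict.
The state is a dict: "time_s": time; "joint_pos": joint angles; "joint_vel": joint speeds; "joint_efforts": joint torques, N m; "position": TCP position; "orientation": TCP orientation; "wrist_force": force on the tool from outside, world axes, zero at the start; "ft_torque": the same for the moment, N m; "gripper_width": finger opening in m.
Only numpy, scipy, OpenCV 4.12 (cv2) and the standard library are available. Lean on these libraries where they do the work, as an engineer would, in place of code of your own. Each camera call takes 0.05 s, during which the arm holds its last target.

TASK

Get the tool carrier ready to be carried off: set the yellow tape measure down (do not drop it) upright in its own pocket, the one with the yellow label plate, and let go of it. Then squeeze the orange button on the carrier's black T-grip, keep it squeezed while you pull the grip straight up past its first stop to the second stop, the full height, and finish while holding it there with the button still squeezed. Leave the mug, spanner, red marker and shears where they are.

Things in the scene. Friction and masses are not known exactly. Their poses are not given: they have to be found in the camera images.
- tape_mid (a point): Centre (half-way up) of the loose yellow-and-black tape measure, about 38 mm wide along its own x, 94 mm long along its own y (the case 72 mm from -25 to +47 mm, the tape's low hook end out to -47 mm) and 71 mm tall along z; it stands on its narrow underside 35.5 mm below this point. Weighs 0.2 to 0.45 kg. Grasp it across its 38 mm width.
- pocket_yellow: White open-topped pocket (tray) on the carrier deck with a yellow label plate with a black disc at its -x end: the tape measure's own pocket. Origin at the centre of its underside. Outside 118 x 64 x 30 mm (x, y, z), walls and floor 4 mm, inside 110 x 56 mm and 26 mm deep; the long side runs along its x. Fixed; it may be the left or the right one. Its underside is 16 mm above the table.
- yellow_floor (a point): Centre of the inner floor of the yellow-labelled pocket, 20 mm above the table; the rim is 26 mm higher. Axes as the pocket.
- pocket_blue: The other pocket, the same in size but with a blue label plate with a white bar; stays empty. Its centre is 124 mm from that of the yellow one, along y.
- carrier: The tool carrier, clipped in a dock plate screwed to the table (fixed, does not move), 250 x 270 mm. Origin on the table at its centre; x points to the side with the telescoping mast, which stands 72 mm from the origin along x; the two pockets lie 46 mm from the origin along -x, 62 mm to either side along y. The aluminium sleeve of the mast is 33 mm thick and ends 140 mm above the table.
- grip_mid (a point): Centre of the black T-grip bar on top of the mast: 26 mm thick along its x, 110 mm long along its y, 24 mm high. Axes as the carrier. 178 mm above the table when pushed in, 268 mm at the second stop. It moves only straight up and down. Mast, grip and button together weigh about 0.33 kg; let go between stops, the pin rubs on the sleeve and the grip stays or sinks.
- t_grip: The T-grip bar itself with the button; same origin and axes as grip_mid.
- button_face (a point): Centre of the outer face of the orange squeeze button, 44 mm along y by 14 mm high, in the -x face of the T-grip bar, from which it stands out 6 mm at rest. Pressed in along +x (squeezed between one finger on it and one on the opposite face of the bar; grip 32 mm wide before, 26 mm after).
- mast (a joint): How far the grip is drawn out, m: 0 pushed in, 0.045 first stop, 0.090 second stop (end of travel at 0.092). While the button is out a lock pin holds the mast at 0 and at each stop. With the button in it slides with about 5 N. A red band on the mast comes out of the sleeve at each stop.
- release_button (a joint): How far the button is pressed, m: 0 out, 0.006 flush with the bar; the pin is free beyond about 0.004. Springs back; about 3 N to start, 8 N fully in.
- mug_blue: Blue mug, 82 mm across, 88 mm tall, loose bystander. Origin at its underside.
- spanner_17: Steel open-ended spanner, 205 x 30 x 6 mm, loose bystander.
- marker_2: Thin red marker pen, 145 mm long, loose bystander.
- shears: Shears with blue handles, 199 x 87 mm, loose bystander.
There are look-alikes about, which are no part of the job. What is shaped like the part that bears tape_mid but pink or purple is not meant.

How it is judged:
By the outcome, as a careful person would: the job done as asked, in the order asked, and still so for the second after the job is handed in, while the arm keeps its last pose, push and grip.
It also fails if it takes over 45 s, if anything falls off the work surface, if the arm or the gripper's body presses on something with over 40 N, if the wrist force passes 120 N, or if a joint passes its speed limit or range.

## Working session

There is one attempt and no reset: what is moved stays moved. The work goes in short steps, each a Python script; the robot and the scene stay as the last script left them, time stands still between calls to the robot, and variables do not carry over. Pictures are saved under pics/ and viewed, and the job is handed in when it is done.

```bash
ls; mkdir -p pics
python3 - <<'E'
from workcell import *
from workcell import bot,hand,vision,get_obs
import cv2,numpy as np
for n in ["top","side","wrist"]:
    c=vision.read_camera(n); cv2.imwrite(f"pics/{n}0.png",c["frame"][:,:,::-1])
    np.savez(f"{n}0.npz",**c)
    print(n,np.round(c["intrinsics"],1).tolist(),c["dist"],np.round(c["view"],3).tolist())
print(get_obs()); print(bot.tcp_to_tips)
E
```

```text
pics
top [[613.9, 0.0, 300.5], [0.0, 613.9, 236.0], [0.0, 0.0, 1.0]] [0.05530645 0.         0.         0.         0.        ] [[0.017, -1.0, -0.006, -0.034], [-0.996, -0.017, -0.088, 0.528], [0.088, 0.008, -0.996, 1.85], [0.0, 0.0, 0.0, 1.0]]
side [[602.2, 0.0, 327.0], [0.0, 602.2, 242.5], [0.0, 0.0, 1.0]] [-0.12432302  0.          0.          0.          0.        ] [[-0.988, -0.154, 0.014, 0.511], [-0.078, 0.42, -0.904, 0.172], [0.133, -0.894, -0.428, 1.903], [0.0, 0.0, 0.0, 1.0]]
wrist [[352.8, 0.0, 317.6], [0.0, 352.8, 236.0], [0.0, 0.0, 1.0]] [-0.01673986  0.          0.          0.          0.        ] [[0.225, -0.974, -0.001, -0.623], [-0.923, -0.213, 0.321, -0.042], [-0.313, -0.071, -0.947, 0.381], [0.0, 0.0, 0.0, 1.0]]
{'time_s': 0.15, 'joint_pos': array([-1.34642976e+00,  3.53519388e-01,  1.63397771e+00,  3.04519488e-05,
        1.15520326e+00, -2.41031939e-03]), 'joint_vel': array([-0.0011884 , -0.00122242, -0.00408284,  0.00092809, -0.00057493,
        0.00075388]), 'joint_efforts': array([-1.20729244e-03, -6.05634928e+01, -3.42339599e+01,  3.64213440e-05,
        6.12714241e-03,  2.33182186e-05]), 'position': array([ 0.14044694, -0.60864893,  0.24770902]), 'orientation': array([-0.08003529,  0.70295673, -0.7021761 ,  0.07996812]), 'wrist_force': array([-0.84497929, -0.3655521 ,  0.00713587]), 'ft_torque': array([ 0.00573427, -0.01830986, -0.02401576]), 'gripper_width': 0.08518767710038916}
0.017
```

View pics/top0.png

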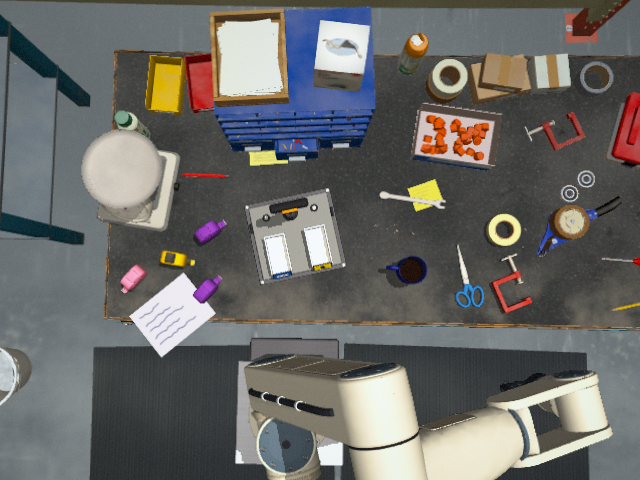

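View pics/side0.png

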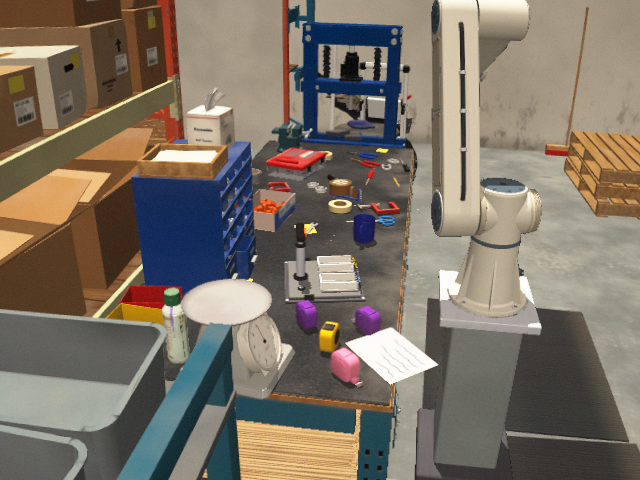

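View pics/wrist0.png

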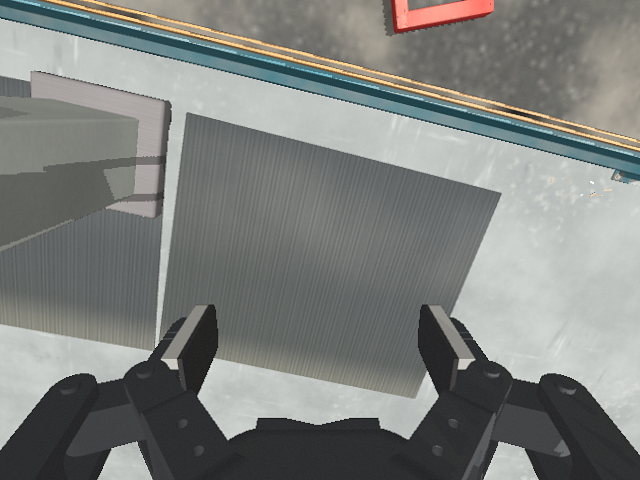

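The top view shows the yellow tape at about (177,259), next to purple ones at (209,232) and (207,289). The carrier is at about (295,236), with the yellow-labelled pocket on its right (label at 321,267) and the T-grip at (290,209). I'll enlarge these areas.

```bash
cat > h.py <<'E'
import cv2,numpy as np
def load(f): return dict(np.load(f))
def ray(c,uv):
    uv=np.asarray(uv,float).reshape(-1,1,2)
    n=cv2.undistortPoints(uv,c["intrinsics"],c["dist"]).reshape(-1,2)
    R=c["view"][:3,:3];t=c["view"][:3,3]
    return -R.T@t, np.c_[n,np.ones(len(n))]@R
def plane(c,uv,z):
    o,d=ray(c,uv); return o+d*((z-o[2])/d[:,2])[:,None]
def proj(c,P):
    r,_=cv2.Rodrigues(c["view"][:3,:3]); return cv2.projectPoints(np.asarray(P,float).reshape(-1,1,3),r,c["view"][:3,3],c["intrinsics"],c["dist"])[0].reshape(-1,2)
def tri(c1,u1,c2,u2):
    o1,d1=ray(c1,u1);o2,d2=ray(c2,u2);A=np.c_[d1[0],-d2[0]]
    s=np.linalg.lstsq(A,o2-o1,rcond=None)[0];a=o1+s[0]*d1[0];b=o2+s[1]*d2[0];return (a+b)/2,np.linalg.norm(a-b)
def crop(c,x0,y0,w,h,k,name): cv2.imwrite(name,cv2.resize(c["frame"][y0:y0+h,x0:x0+w,::-1],None,fx=k,fy=k,interpolation=cv2.INTER_CUBIC))
E
python3 - <<'E'
from h import *
t=load("top0.npz");s=load("side0.npz")
a=cv2.resize(t["frame"][180:290,240:350,::-1],(440,440),interpolation=2)
b=cv2.resize(t["frame"][235:285,150:205,::-1],(352,320),interpolation=2)
x=np.zeros((440,792,3),np.uint8);x[:,:440]=a;x[:320,440:]=b;cv2.imwrite("pics/crops.png",x)
hsv=cv2.cvtColor(t["frame"],cv2.COLOR_RGB2HSV)
m=cv2.inRange(hsv,(20,120,90),(35,255,255))
n,l,st,ce=cv2.connectedComponentsWithStats(m)
for i in range(1,n):
    if st[i,4]>25: print(st[i],ce[i], plane(t,ce[i],0.05)[0])
E
```

```text
[ 145   55   41   60 2000] [165.108   84.4075] [0.98503312 0.39726768 0.05      ]
[250 152  38  14 173] [264.09248555 160.38728324] [0.75517864 0.0896649  0.05      ]
[408 179  35  21 480] [425.75208333 190.52291667] [ 0.67040512 -0.40007457  0.05      ]
[413 202  19  10 101] [420.32673267 206.05940594] [ 0.62294397 -0.3838798   0.05      ]
[283 208  14   5  29] [289.93103448 210.10344828] [0.60439711 0.00835347 0.05      ]
[160 250  28  17 274] [174.4270073  258.35766423] [0.45299825 0.35133644 0.05      ]
[314 263  17   8  74] [322.13513514 266.33783784] [ 0.43644567 -0.09119725  0.05      ]
[616 302  24   8  77] [627.62337662 306.03896104] [ 0.33708899 -0.98390603  0.05      ]
```

View pics/crops.png

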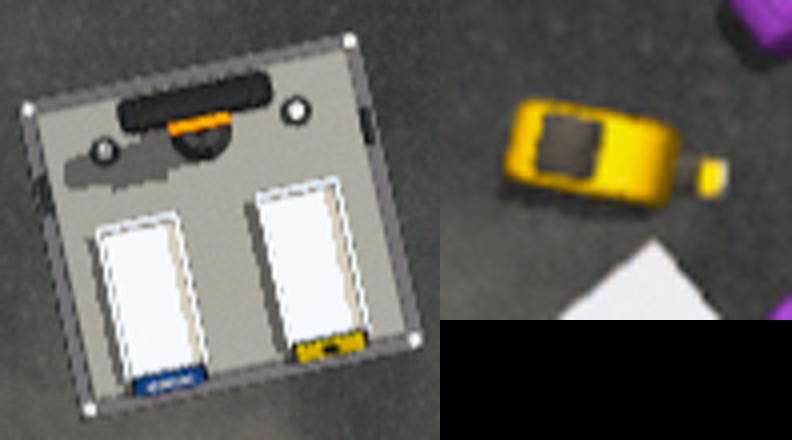

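Run:
```python
from h import *
t=load("top0.npz")
uv=np.array([[28,109],[349,41],[415,340],[91,410]])/4+[239.6,179.6]
P=plane(t,uv,0.012);print(P, P.mean(0)); 
for i in range(4): 
    d=P[(i+1)%4]-P[i];print(np.linalg.norm(d),np.degrees(np.arctan2(d[1],d[0])))
g=np.array([[120,108],[270,85]])/4+[239.6,179.6]
print("grip ends",plane(t,g,0.185),plane(t,g,.185).mean(0))
# tape: mask bits, top face z=.071
hsv=cv2.cvtColor(t["frame"],cv2.COLOR_RGB2HSV)
m=cv2.inRange(hsv,(20,120,90),(35,255,255));n,l,st,ce=cv2.connectedComponentsWithStats(m)
l0=l[258,168]
ys,xs=np.where(l==l[259,180]);print(len(xs))
W=plane(t,np.c_[xs,ys],0.066);print(W.mean(0),W.min(0),W.max(0))
r=cv2.minAreaRect(W[:,:2].astype(np.float32)*1000);print(r)
print("hook",plane(t,[[440/1+0,0]],0) if 0 else plane(t,[[150+(712-440)/6.4,235+178/6.4]],0.01))
w=load("wrist0.npz");V=w["view"];c=-V[:3,:3].T@V[:3,3]
from scipy.spatial.transform import Rotation as R
from workcell import get_obs
o=get_obs();T=R.from_quat(o["orientation"]).as_matrix();print(T)
print("cam in tool",T.T@(c-o["position"]), "optical in tool",T.T@V[2,:3])
```

```text
[[ 0.61722107  0.1430405   0.012     ]
 [ 0.67419194 -0.10347049  0.012     ]
 [ 0.44435086 -0.15695152  0.012     ]
 [ 0.38683821  0.08924448  0.012     ]] [ 0.53065052 -0.00703426  0.012     ]
0.2530085886051014 -76.98690994783276
0.23598123486827602 -166.9011031600121
0.2528243881502878 103.14878970142048
0.23658037283731903 13.14346159101239
grip ends [[ 0.59572838  0.06193864  0.185     ]
 [ 0.61368086 -0.04269963  0.185     ]] [0.60470462 0.00961951 0.185     ]
274
[0.45223867 0.3479342  0.066     ] [0.42979038 0.31087274 0.066     ] [0.47670734 0.39061964 0.066     ]
((452.9265441894531, 351.0758361816406), (78.065673828125, 40.486122131347656), 80.61406707763672)
hook [[0.44218551 0.30423788 0.01      ]]
[[-9.74398906e-01 -2.19290950e-04  2.24825986e-01]
 [-2.24826091e-01  1.08614102e-03 -9.74398301e-01]
 [-3.05159980e-05 -9.99999386e-01 -1.10763695e-03]]
cam in tool [-0.08233163 -0.12548937 -0.0008121 ] optical in tool [ 3.20948315e-01  9.47096682e-01 -2.33158156e-04]
```

```bash
cat >> h.py <<'E'
from scipy.spatial.transform import Rotation as Rot
def quat(yaw):  # tool down, jaw axis (tool z) along world yaw
    z=np.array([np.cos(yaw),np.sin(yaw),0]);y=np.array([0,0,-1.]);x=np.cross(y,z)
    return Rot.from_matrix(np.c_[x,y,z]).as_quat()
E
python3 - <<'E'
from h import *
from workcell import kinematics
for nm,p,y in [("tape",(0.453,0.35,0.2),-9.4),("tape",(0.453,0.35,0.2),170.6),("pocket",(.47,-.07,.2),103.1),("pocket",(.47,-.07,.2),-76.9),("grip",(.601,.0093,.25),13.1),("grip",(.601,.0093,.30),193.1)]:
    q=kinematics.solve_ik(list(p),quat(np.radians(y))); print(nm,y,None if q is None else np.round(q,2), quat(np.radians(y))[:0], "camdir toolx yaw",y-90+180)
E
```

```text
tape -9.4 [ 0.66  0.32  1.79 -0.    1.02  0.82] [] camdir toolx yaw 80.6
tape 170.6 [ 0.66  0.32  1.79 -0.    1.02 -2.32] [] camdir toolx yaw 260.6
pocket 103.1 [-0.15  0.18  1.99 -0.    0.97 -1.95] [] camdir toolx yaw 193.1
pocket -76.9 [-0.15  0.18  1.99 -0.    0.97  1.19] [] camdir toolx yaw 13.099999999999994
grip 13.1 [ 0.01  0.31  1.68 -0.    1.14 -0.22] [] camdir toolx yaw 103.1
grip 193.1 [ 0.01  0.27  1.63 -0.    1.24  2.93] [] camdir toolx yaw 283.1
```

Run:
```python
from h import *
from workcell import bot,vision,get_obs
def snap(n):
    c=vision.read_camera(n[:-1]); np.savez(n+".npz",**c); cv2.imwrite(f"pics/{n}.png",c["frame"][:,:,::-1])
bot.reach([.50,-.015,.34],quat(np.radians(103.1))); snap("wrist1"); print(get_obs()["time_s"])
bot.reach([.453,.35,.22],quat(np.radians(170.6))); snap("wrist2"); o=get_obs();print(o["time_s"],o["position"])
```

```text
2.6833
4.175 [0.45375836 0.34917517 0.22049984]
```

View pics/wrist1.png

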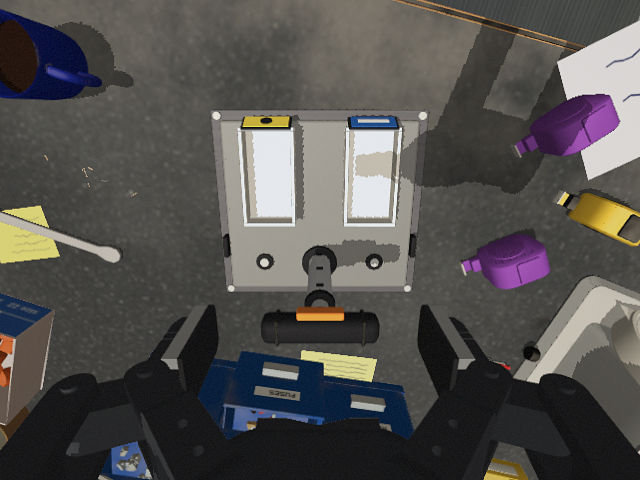

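View pics/wrist2.png

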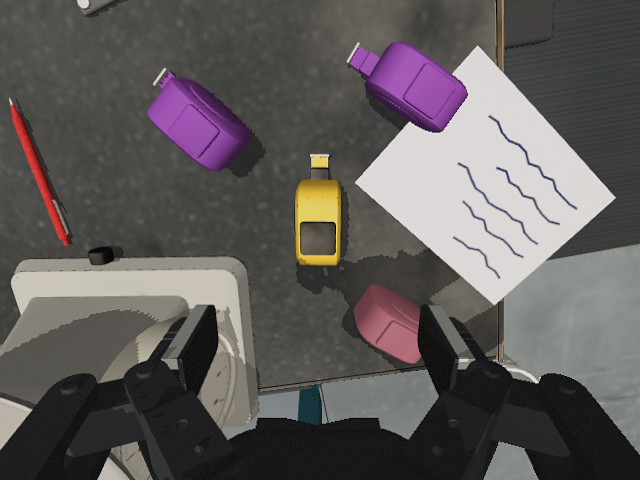

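The wrist view at the carrier is clear: the yellow-label pocket is at (269,175) and the button at (320,313). At the tape, the case centre is at (320,222) and the hook at (320,157), which is well aligned.

Run:
```python
from h import *
c=load("wrist2.npz");f=c["frame"]
cv2.imwrite("pics/w2z.png",cv2.resize(f[140:280,270:370,::-1],None,fx=4,fy=4,interpolation=2))
hsv=cv2.cvtColor(f,cv2.COLOR_RGB2HSV)
m=cv2.inRange(hsv,(18,110,70),(36,255,255));n,l,st,ce=cv2.connectedComponentsWithStats(m)
for i in range(1,n):
    if st[i,4]>40: print(st[i],ce[i])
for v in range(150,272,6):
    xs=np.where(m[v,280:360])[0]+280
    if len(xs): print(v,xs.min(),xs.max(),np.round(plane(c,[[(xs.min()+xs.max())/2,v]],.066)[0],4))
print("hooktip",[plane(c,[[320,154]],z)[0] for z in(.005,.01,.02)])
print("far end",[plane(c,[[320,267]],z)[0] for z in(.035,.05,.06,.071)])
print("near top edge",[plane(c,[[320,181]],z)[0] for z in(.035,.05,.06,.071)])
for p in ((0.4545,.36),):
    print(proj(c,[[*p,.071]]))
c=load("wrist1.npz")
cv2.imwrite("pics/w1z.png",cv2.resize(c["frame"][100:350,205:435,::-1],None,fx=2.4,fy=2.4,interpolation=2))
```

```text
[311 157  18  11 195] [319.36923077 161.98974359]
[ 295  179   46   87 2683] [317.86768543 215.43980619]
162 311 328 [0.4437 0.302  0.066 ]
180 301 336 [0.4468 0.3158 0.066 ]
186 297 339 [0.448  0.3205 0.066 ]
192 296 340 [0.4488 0.3253 0.066 ]
198 295 340 [0.45  0.33  0.066]
204 295 340 [0.4508 0.3349 0.066 ]
210 295 340 [0.4516 0.3399 0.066 ]
216 295 340 [0.4525 0.3449 0.066 ]
222 295 340 [0.4533 0.35   0.066 ]
228 295 340 [0.4542 0.3551 0.066 ]
234 295 340 [0.455  0.3603 0.066 ]
240 295 340 [0.4559 0.3655 0.066 ]
246 296 340 [0.4564 0.3709 0.066 ]
252 296 340 [0.4573 0.3763 0.066 ]
258 296 339 [0.4586 0.3816 0.066 ]
264 300 336 [0.4591 0.3872 0.066 ]
hooktip [array([0.44290862, 0.30196559, 0.005     ]), array([0.44285771, 0.30147446, 0.01      ]), array([0.4427559, 0.3004922, 0.02     ])]
far end [array([0.45990107, 0.40375522, 0.035     ]), array([0.45891397, 0.39722975, 0.05      ]), array([0.4582559 , 0.39287943, 0.06      ]), array([0.45753202, 0.38809408, 0.071     ])]
near top edge [array([0.44641713, 0.32210761, 0.035     ]), array([0.44608044, 0.3195205 , 0.05      ]), array([0.44585598, 0.31779576, 0.06      ]), array([0.44560907, 0.31589855, 0.071     ])]
[[318.07206914 235.48959229]]
```

View pics/w2z.png

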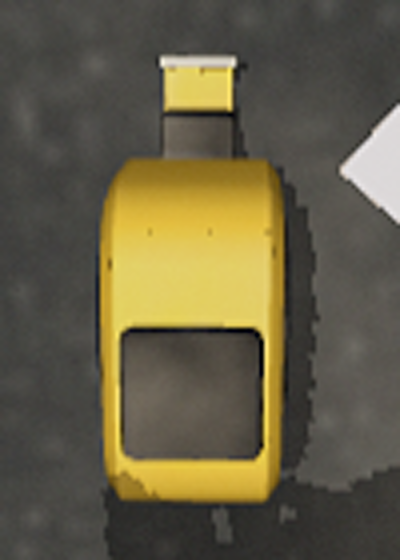

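View pics/w1z.png

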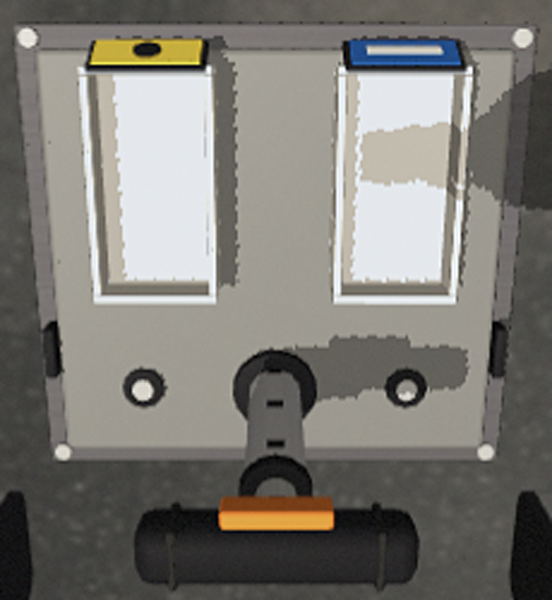

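Run:
```python
from h import *
c=load("wrist1.npz");k=2.4
def U(a): return np.array(a,float)/k+[205-.3,100-.3]
d=U([[27,38],[522,38],[486,452],[63,452]]) # dots
P=plane(c,d,.008);print(P,P.mean(0))
for i in range(4):
    e=P[(i+1)%4]-P[i];print(np.linalg.norm(e),np.degrees(np.arctan2(e[1],e[0])))
for nm,q in [("yel",[[80,67],[214,67],[217,302],[94,302]]),("blu",[[335,67],[474,67],[457,302],[333,302]])]:
    P=plane(c,U(q),.046);print(nm,P,P.mean(0))
    for i in range(4):
        e=P[(i+1)%4]-P[i];print(np.linalg.norm(e),np.degrees(np.arctan2(e[1],e[0])))
# grip: button front face top edge/ bar; ends at z .178
print("button",plane(c,U([[219,512],[333,512],[276,515]]),.178))
print("bar ends",plane(c,U([[134,545],[418,545]]),.183),plane(c,U([[134,545],[418,545]]),.183).mean(0))
print("mast top edge bar/bottom", plane(c,U([[276,583]]),.178))
```

```text
[[ 0.44560706 -0.15571002  0.008     ]
 [ 0.38840652  0.09161759  0.008     ]
 [ 0.61803198  0.14528954  0.008     ]
 [ 0.67533387 -0.10250793  0.008     ]] [ 0.53184486 -0.00532771  0.008     ]
0.2538559607489599 103.0220939355523
0.23581461226648398 13.155951759660809
0.2543365761150722 -76.97951243519631
0.23580684850050826 -166.9608226932843
yel [[ 0.45078932 -0.11915895  0.046     ]
 [ 0.43654205 -0.05713272  0.046     ]
 [ 0.55031153 -0.03176519  0.046     ]
 [ 0.56466766 -0.09388554  0.046     ]] [ 0.50057764 -0.0754856   0.046     ]
0.06364148211606922 102.93629776584409
0.11656330647365376 12.56979809859625
0.06375764366279447 -76.98728296777325
0.11664914251467674 -167.4869619924776
blu [[ 0.42360651 -0.00120062  0.046     ]
 [ 0.40863155  0.06310284  0.046     ]
 [ 0.52228398  0.08938907  0.046     ]
 [ 0.53677675  0.02676179  0.046     ]] [0.4728247  0.04451327 0.046     ]
0.06602411943468726 103.10936493862278
0.11665265342936189 13.022729062306365
0.06428232049896271 -76.9703699563197
0.11657357436676974 -166.1211837526063
button [[ 0.59206953 -0.01409202  0.178     ]
 [ 0.58211985  0.02893843  0.178     ]
 [ 0.58838285  0.00772341  0.178     ]]
bar ends [[ 0.61075209 -0.04343969  0.183     ]
 [ 0.58602522  0.06350207  0.183     ]] [0.59838866 0.01003119 0.183     ]
mast top edge bar/bottom [[0.61867955 0.01479245 0.178     ]]
```

Two views agree: carrier yaw is 13.05°, the yellow pocket centre is (0.501,-0.076), and the sizes match. Now I'll pick up the tape.

Run:
```python
from h import *
from workcell import bot,hand,vision,get_obs
q=quat(np.radians(169.6))
bot.reach([.4538,.3588,.14],q)
bot.servo_line([.4538,.3588,.055],velocity=.12)
o=get_obs();print(o["position"],o["wrist_force"])
hand.move_gripper(0.03,60);o=get_obs();print(o["gripper_width"],o["wrist_force"],o["time_s"])
c=vision.read_camera("wrist");cv2.imwrite("pics/wrist3.png",c["frame"][:,:,::-1])
bot.servo_line([.4538,.3588,.20],velocity=.15)
o=get_obs();print(o["gripper_width"],o["wrist_force"],o["time_s"])
c=vision.read_camera("wrist");cv2.imwrite("pics/wrist4.png",c["frame"][:,:,::-1]);np.savez("wrist4.npz",**c)
```

```text
[0.45435695 0.35921961 0.05586176] [ 0.55288097 -0.13671917  0.81079188]
0.03712582850382315 [-0.3140134  -1.11748747  6.95376265] 5.9583
0.03678458862461828 [-0.22218994 -0.70863543 -3.49692466] 7.125
```

View pics/wrist4.png

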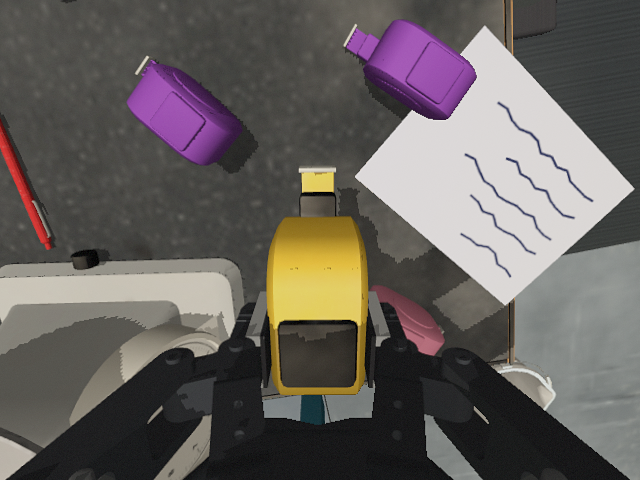

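The tape is held straight. Its hook tip is at (318,169). I'll check where it sits in the hand before placing.

Run:
```python
from h import *
from workcell import get_obs
c=load("wrist4.npz");o=get_obs()
for dz in (.05,.06):
  for v in ([318,168],[318,217],[318,394]):
    p=plane(c,[v],o["position"][2]-dz)[0]; T=Rot.from_quat(o["orientation"]).as_matrix(); print(dz,v,T.T@(p-o["position"]))
p=plane(c,[[318,394]],o["position"][2]+.016)[0];print(T.T@(p-o["position"]))
```

```text
0.05 [318, 168] [-0.05794949  0.05009066  0.00079365]
0.05 [318, 217] [-0.03284805  0.05005191  0.00079991]
0.05 [318, 394] [0.081231   0.04987579 0.00082984]
0.06 [318, 168] [-0.05657777  0.06008858  0.00080414]
0.06 [318, 217] [-0.03004873  0.06004762  0.00081076]
0.06 [318, 394] [0.09051839 0.05986149 0.0008424 ]
[ 0.01993424 -0.01602981  0.00074697]
```

Run:
```python
from h import *
from workcell import bot,hand,vision,get_obs
q=quat(np.radians(103.05))
bot.servo_line([.4538,.3588,.29],velocity=.2)
bot.reach([.511,-.0733,.29],q)
bot.servo_line([.511,-.0733,.14],velocity=.2)
o=get_obs();print(o["position"],o["wrist_force"],o["gripper_width"],o["time_s"])
for n in("wrist","side"):
    c=vision.read_camera(n);cv2.imwrite(f"pics/{n}5.png",c["frame"][:,:,::-1]);np.savez(f"{n}5.npz",**c)
f=c["frame"];cv2.imwrite("pics/side5z.png",cv2.resize(f[200:320,260:400,::-1],None,fx=5,fy=5,interpolation=2))
```

```text
[ 0.51182964 -0.07312049  0.14082341] [ 0.28535155  0.04654624 -2.9607022 ] 0.03683779713323954 10.275
```

View pics/wrist5.png

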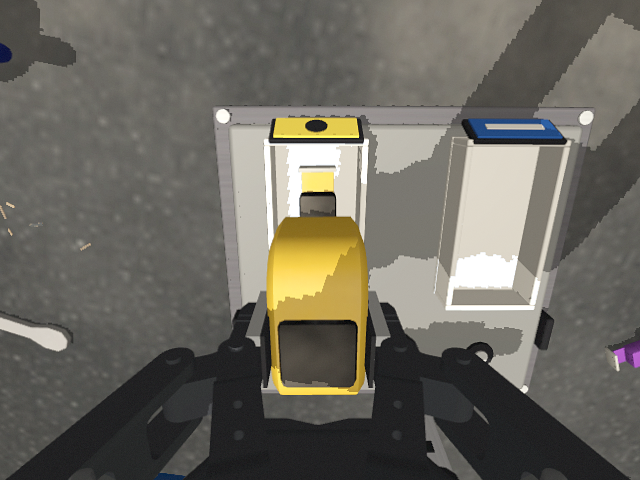

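View pics/side5z.png

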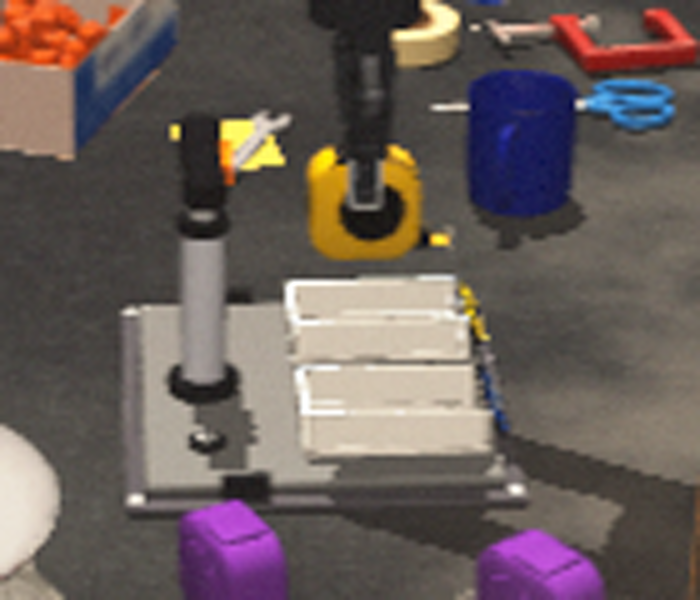

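The tape is centred over the yellow pocket: hook at u≈318, pocket rims at 267 and 366. I'll lower it gently until it touches down.

Run:
```python
from h import *
from workcell import bot,hand,vision,get_obs
x,y=.511,-.0733
bot.servo_line([x,y,.080],velocity=.12); bot.dwell(.1)
f0=get_obs()["wrist_force"][2]; z=.080
while z>.068:
    z-=.001; bot.servo_line([x,y,z],velocity=.02); o=get_obs(); print(round(z,4),o["position"][2],o["wrist_force"])
    if o["wrist_force"][2]>f0+3: break
print(o["time_s"])
hand.move_gripper(.060); bot.dwell(.15)
o=get_obs();print(o["gripper_width"],o["wrist_force"],o["time_s"])
bot.servo_line([x,y,.15],velocity=.12)
for n in("wrist","side"):
    c=vision.read_camera(n);cv2.imwrite(f"pics/{n}6.png",c["frame"][:,:,::-1]);np.savez(f"{n}6.npz",**c)
f=c["frame"];cv2.imwrite("pics/side6z.png",cv2.resize(f[200:320,260:400,::-1],None,fx=5,fy=5,interpolation=2))
```

```text
0.079 0.07940049981591181 [-0.01314665 -0.07389725 -2.91954537]
0.078 0.07799455378731573 [ 0.36838808  0.16724898 -2.97654247]
0.077 0.07689725232173159 [ 0.84770571  0.23664035 -2.65161919]
0.076 0.07592884314411134 [ 0.41874155 -0.76394115 -2.35853437]
0.075 0.07569592041426117 [-2.7001201  -0.17965255  7.73529879]
12.375
0.060342437106799464 [ 0.892597    0.44069591 -0.29982261] 12.875
```

View pics/wrist6.png

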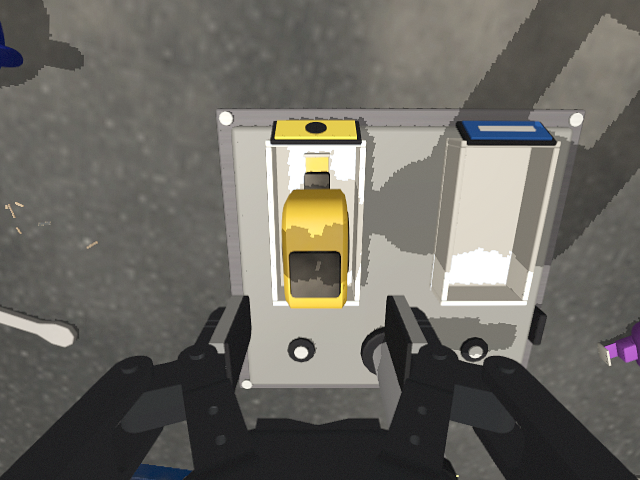

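View pics/side6z.png

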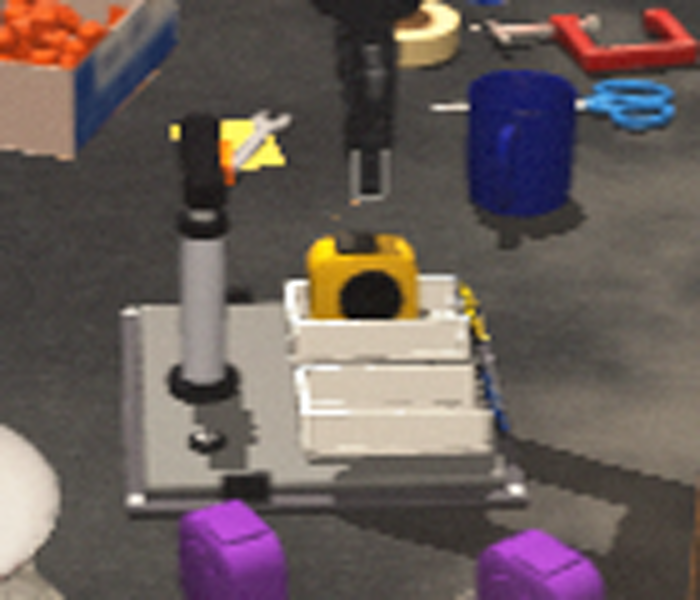

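The tape stands upright inside the yellow pocket and the gripper has let go. Next is the grip.

Run:
```python
from h import *
from workcell import bot,hand,vision,get_obs
bot.servo_line([.511,-.0733,.30],velocity=.25)
bot.reach([.6015,.0108,.27],quat(np.radians(13.05)))
hand.move_gripper(.085)
o=get_obs();print(o["position"],o["wrist_force"],o["time_s"])
c=vision.read_camera("wrist");cv2.imwrite("pics/wrist7.png",c["frame"][:,:,::-1]);np.savez("wrist7.npz",**c)
```

```text
[0.60149142 0.01070496 0.27013691] [-1.1122831  -0.28278938 -0.2307028 ] 16.4
```

View pics/wrist7.png

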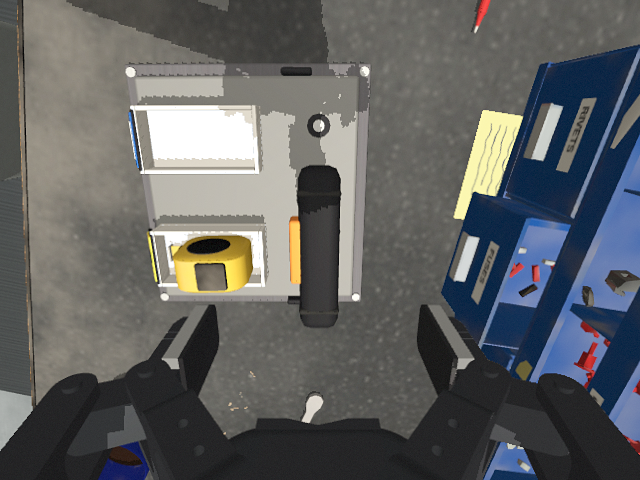

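Run:
```python
from h import *
c=load("wrist7.npz");t=load("top0.npz")
cv2.imwrite("pics/t7.png",np.hstack([cv2.resize(t["frame"][120:220,240:340,::-1],(400,400),interpolation=2),cv2.resize(c["frame"][160:340,270:450,::-1],(400,400),interpolation=2)]))
for u,z in(([299.5,250],.178),([340,250],.178),([320,250],.178),([320,167],.178),([320,327],.178),([290.5,250],.178)):
    p=plane(c,[u],z)[0]; d=p-[.5318,-.0053,0]; a=np.radians(13.05); print(u,p,"carrier",d[0]*np.cos(a)+d[1]*np.sin(a),-d[0]*np.sin(a)+d[1]*np.cos(a))
print(tri(c,[443,293],t,[318,158])); print(tri(c,[468,206],t,[276,158]))
```

```text
[299.5, 250] [0.58957297 0.00787781 0.178     ] carrier 0.05925645259511549 -0.00020773871357777224
[340, 250] [0.61562953 0.01391025 0.178     ] carrier 0.08600219409060572 -0.00021469874911583808
[320, 250] [0.60276155 0.0109317  0.178     ] carrier 0.07279399347652642 -0.00021071745208895223
[320, 167] [0.59039359 0.0638017  0.178     ] carrier 0.07268356270678174 0.05408652960042289
[320, 327] [ 0.61618251 -0.04642685  0.178     ] carrier 0.07291669732740828 -0.0591183557274747
[290.5, 250] [0.58378205 0.00653653 0.178     ] carrier 0.05331223498266549 -0.00020678323915097364
(array([ 0.77567851, -0.07335186,  0.01074275]), np.float64(0.004675460981249512))
(array([0.76095011, 0.04771611, 0.03717038]), np.float64(0.01624016886948386))
```

View pics/t7.png

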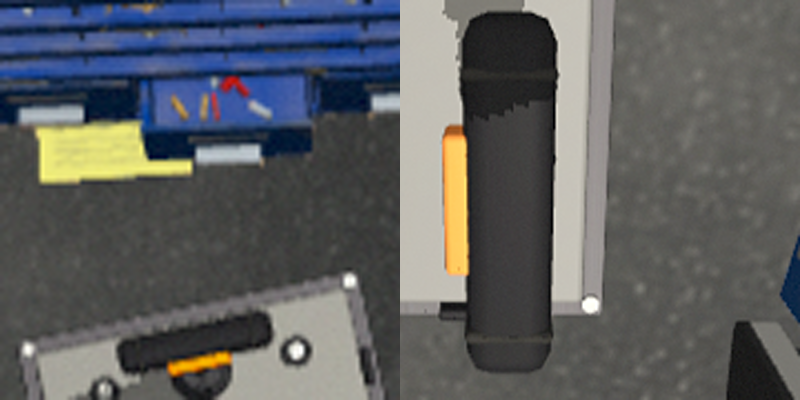

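The bar centre is at (0.6023, 0.0110), 26.7 mm wide with the button standing out 6 mm. That matches the given sizes. I'll descend and squeeze.

Run:
```python
from h import *
from workcell import bot,hand,vision,get_obs
bot.servo_line([.6021,.0109,.176],ori=quat(np.radians(13.05)),velocity=.12); bot.dwell(.1)
o=get_obs();print(o["position"],o["wrist_force"])
hand.move_gripper(.020,50); bot.dwell(.2)
o=get_obs();print(o["gripper_width"],o["position"],o["wrist_force"],o["ft_torque"],o["time_s"])
c=vision.read_camera("wrist");cv2.imwrite("pics/wrist8.png",c["frame"][:,:,::-1])
```

```text
[0.60273611 0.01091845 0.17697734] [-0.74404389 -0.50401378  0.57056172]
0.025529077657460063 [0.60214659 0.010923   0.17633578] [-1.56793003  0.68357308  5.40824019] [-0.09566441  0.41574763  0.01727445] 18.25
```

View pics/wrist8.png

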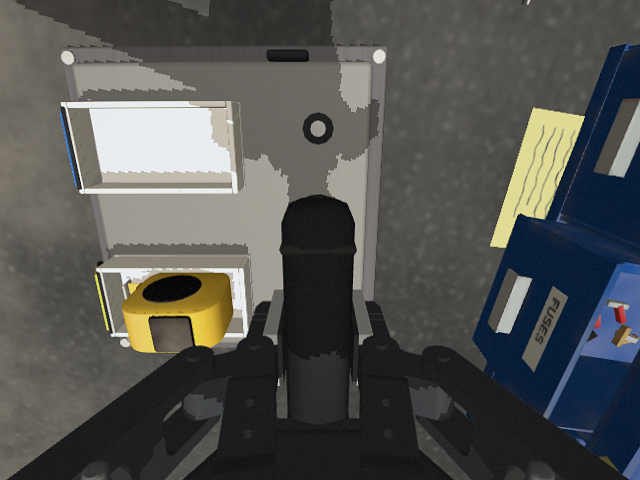

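The opening is 25.5 mm, so the button is flush with the bar. I'll pull up in stages and watch the force.

Run:
```python
from h import *
from workcell import bot,hand,vision,get_obs
z0=.1763
for d,v in((.015,.05),(.05,.06),(.085,.06),(.088,.02),(.090,.02)):
    bot.servo_line([.6021,.0109,z0+d],velocity=v); bot.dwell(.1)
    o=get_obs();print(d,o["position"],o["gripper_width"],o["wrist_force"],o["time_s"])
    if abs(o["wrist_force"][2])>40: break
for n in("wrist","side"):
    c=vision.read_camera(n);cv2.imwrite(f"pics/{n}9.png",c["frame"][:,:,::-1]);np.savez(f"{n}9.npz",**c)
f=c["frame"];cv2.imwrite("pics/side9z.png",cv2.resize(f[200:320,260:400,::-1],None,fx=5,fy=5,interpolation=2))
```

```text
0.015 [0.60214766 0.01089832 0.1913157 ] 0.0251000141931779 [ 1.81188422  0.41700687 -2.2485393 ] 18.8583
0.05 [0.60210542 0.01093635 0.22619163] 0.02515648262544317 [ 2.01500483  0.80046641 -2.0434255 ] 19.6917
0.085 [0.60212124 0.01093367 0.26116528] 0.025036174377891934 [ 1.17791551  1.31737828 -2.25309511] 20.525
0.088 [0.60211083 0.01091669 0.26437469] 0.02564460920641787 [ 1.40669697  0.95963932 -2.35203232] 20.925
0.09 [0.60209402 0.01091745 0.26639193] 0.02511032328294707 [ 0.67741934  1.96270825 -1.85164859] 21.275
```

View pics/side9z.png

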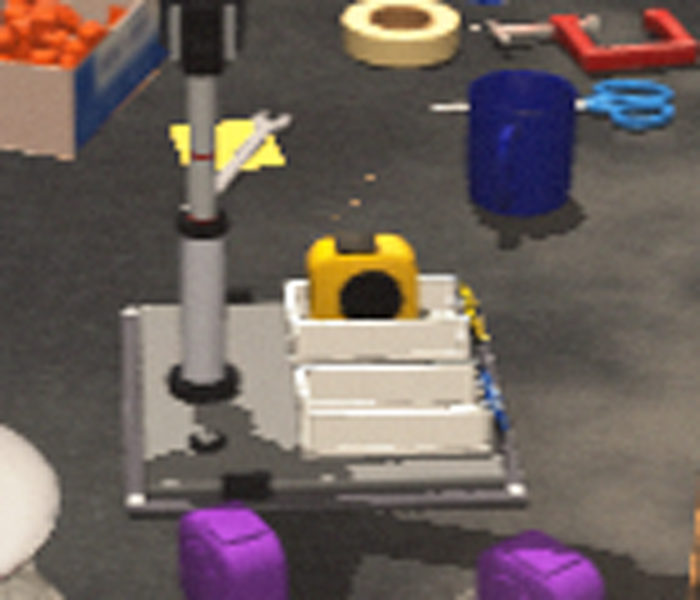

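View pics/wrist9.png

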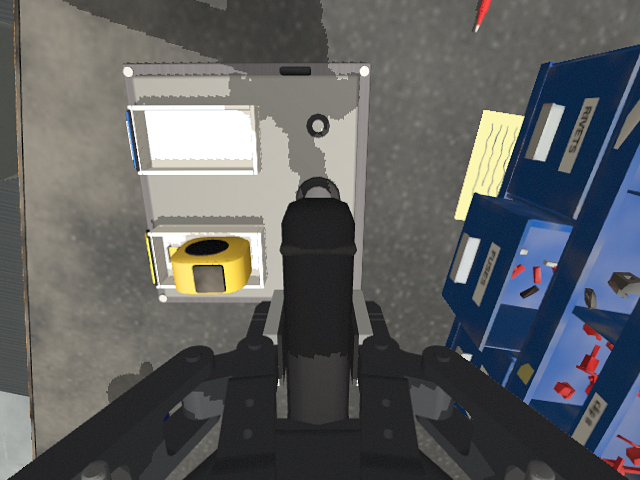

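Both red bands are out of the sleeve, and the bar has not slipped in the jaws. I'll nudge up carefully to confirm the end of travel.

Run:
```python
from h import *
from workcell import bot,hand,vision,get_obs
z0=.1763
for d in(.0905,.091,.0915,.092,.0925):
    bot.servo_line([.6021,.0109,z0+d],velocity=.01); bot.dwell(.1)
    o=get_obs();print(d,o["position"][2]-z0,o["gripper_width"],o["wrist_force"],o["time_s"])
    if o["wrist_force"][2]<-7: break
```

```text
0.0905 0.09041087954675564 0.025116865920548074 [ 3.32736934  1.36829424 -3.73297313] 21.725
0.091 0.09096509088698984 0.02500439737819152 [ 2.00712809  1.72349248 -4.18919725] 22.075
0.0915 0.09155954400779515 0.02546373515537593 [ 2.97181176  1.75619377 -3.67861562] 22.425
0.092 0.09205156747096838 0.02523289407425402 [ 2.71081013  2.13120921 -3.27573358] 22.775
0.0925 0.09206189554877958 0.025053165209698032 [ 4.9989778   1.17921522 -8.62101548] 23.125
```

The end stop was felt at +0.092, so nothing slipped. I'll back off to about 0.0907 and do the final checks.

Run:
```python
from h import *
from workcell import bot,hand,vision,get_obs
bot.servo_line([.6021,.0109,.1763+.0907],velocity=.01); bot.dwell(.5)
o=get_obs();print(o["position"][2]-.1763,o["gripper_width"],o["wrist_force"],o["joint_vel"].max(),o["time_s"])
for n in("top","side"):
    c=vision.read_camera(n);cv2.imwrite(f"pics/{n}10.png",c["frame"][:,:,::-1]);np.savez(f"{n}10.npz",**c)
f=c["frame"];cv2.imwrite("pics/side10z.png",cv2.resize(f[190:320,260:400,::-1],None,fx=4.5,fy=4.5,interpolation=2))
```

```text
0.09069273164080999 0.024949207652495975 [ 3.06085401  2.25190433 -3.50384889] 0.0007087944666672642 23.9583
```

View pics/top10.png

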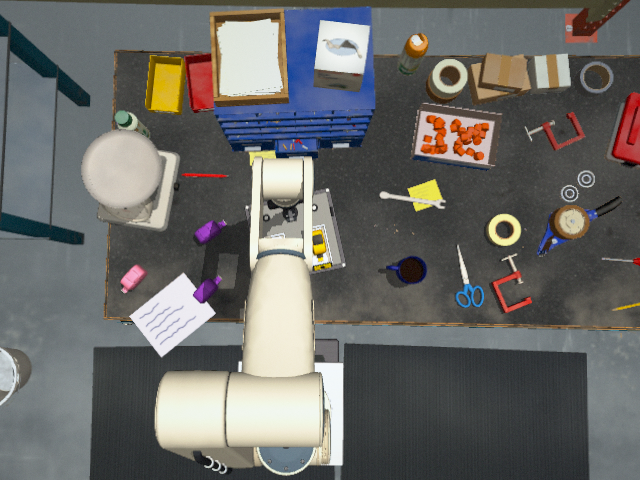

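View pics/side10z.png

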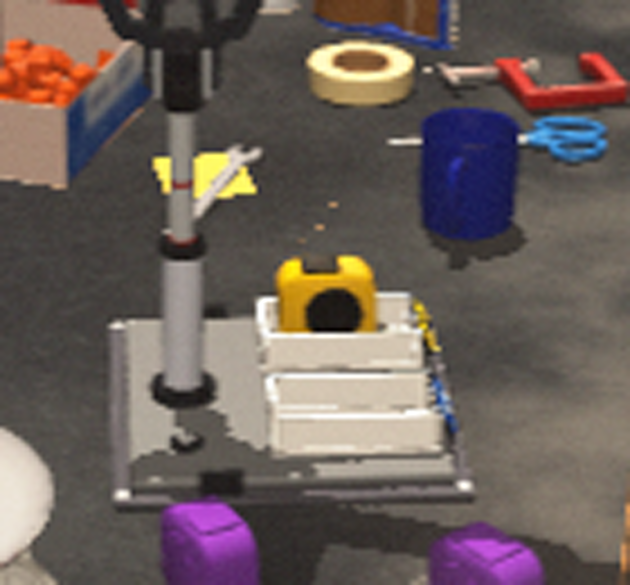

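The mug, spanner, marker and shears are where they were: (409,270), (412,199), (205,176) and (468,280). The tape is in its pocket, and both red bands are showing. Handing in.

```bash
python3 -c "
from workcell import hand_in,get_obs
print(hand_in()); o=get_obs(); print(o['gripper_width'],o['position'],o['time_s'])"
```

```text
the job is handed in; nothing more can be done
None
the job is handed in; nothing more can be done
```

I finished the job and handed it in at about 24 s on the robot's clock, well under the 45 s limit; `hand_in` gives no verdict.

- **Tape measure:** I set it down in the yellow-labelled pocket, lowering it in 1 mm steps until contact (about 8 N), and let go. The wrist and side pictures show it standing upright inside the pocket, with its hook towards the label.
- **T-grip:** I squeezed the button flush (jaw opening 25 mm) and pulled the grip straight up past the first stop. I felt the end of travel at 92 mm, so the grip had not slipped in the jaws. I then backed off and held it at about 90.7 mm, the second stop, with the button still squeezed. Both red bands show above the sleeve.
- **Other items:** The mug, spanner, marker and shears are in the same places in the before and after top views. The highest wrist force I read was under 10 N.

No check failed. The earliest top-view estimate of the grip position was about 3 mm off the later close-up, so I used the close-up.

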